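# Offer up the matching hinge leaf and hold it for the pin

## Robot

A 6-joint arm with a two-finger parallel gripper is mounted at the origin on a cart in front of the work surface, level with it; the furniture and walls round the work are solid. World frame = base frame: x ahead of the robot, y to its left, z up, the work surface at z = 0. Lengths are in m, angles in rad, forces in N, time in s.
With the tool pointing down it reaches from about 0.35 to 0.975 m from the base axis. Payload 4.9 kg.
Tool frame: the origin (TCP) lies at the very end of the fingers, on their centre line; the grasp point (between the pads) lies 19 mm behind it; z points along the fingers, y is the line along which they close (so a half turn about z gives the same grasp; the last joint's range is limited). The gripper opens to 85 mm and grips with 20 to 120 N. Pads are 22 mm wide; open, the fingers measure 114 mm over their backs; the gripper's body (76 mm by 85 mm) begins 54 mm behind the grasp point. The pads swing forward as they close: fully open they stand 13 mm farther back than shut.
Start: joints at [-1.252, 0.053, 1.613, -0, 1.476, -0.119], TCP at [0.265, -0.566, 0.231] pointing down, gripper open.
Joint ranges: [-3.01, 3.01], [-1.01, 2.22], [0.06, 2.58], [-1.02, 4.17], [0.09, 2.62], [-3.14, 3.14]. Speed limits (rad/s): [2.57, 2.57, 3.14, 3.14, 3.14, 3.14].

## Interface

Orientations are given as a unit quaternion [w, x, y, z].
In Python, from plant import state, optics, ticket, nets gives the robot as it stands. The module is installed in compiled form; this text tells all that it offers.
- The arm moves only by the shell command python3 -m inch 'ROWS' [OPENING]. ROWS is JSON, a list of rows, each an object of numbers: "dx", "dy", "dz": the shift along the tool's x, y, z as a fraction of full scale; "rx", "ry", "rz": the turn, a rotation vector about the tool's x, y, z as a fraction of full scale. In form: [{"dx": .., "dy": .., "dz": .., "rx": .., "ry": .., "rz": ..}, ...]. A call has 1 to 5 rows; each row is the pose to reach, as a shift and turn from the pose commanded when the call began, along the tool's axes at that moment; what a row does not reach only later rows make up. Full scale, the value 1, is 0.8 m for a shift and 1.5 rad for a turn. A row lasts 1/10 s, in which the tool goes at most 50 mm and 8.59 degrees, less where a joint would pass 70% of its speed; a pose out of reach is approached as far as the arm can. A call with a number of a shift or a turn outside -1 to 1 is refused whole. A call with a gripper value outside its range is refused whole. OPENING is the opening, from -1 (shut) to 1 (fully open), set as the call begins (- or left out, the last holds). The fingers move at their own pace and stop on an object; the grip force is fixed at half the most. Time passes only in rows, so rows that repeat a pose let the fingers close. It gives the time, the measured TCP pose, the force, the opening and the grip force at its end, in the units of the state.
- state(): the state, without advancing time (a new reading comes with each control period).
- optics.grab_frame(name): name is "scene" or "top"; returns the picture (420x560x3 uint8, red, green, blue); there is no depth.
- optics.camera_info(name): a dict with "fx", "fy", "cx", "cy" (pixels), "k1" (the pictures are not rectified: a ray, as slopes to the right and down, at radius r is drawn at 1 + k1 r^2 times it, then the intrinsics apply), "R" (3x3) and "t" (3): a world point X has camera coordinates R X + t. Camera axes: x right, y down, z forward; pixel columns grow to the right and rows downward; lengths in m; the calibration is good to about 2 mm. A picture is of the moment at which its call begins. camera_info takes no time and is no camera call.
- ticket.job_done(): hands the job in; it is judged then, once.
Trained networks look in the newest picture that a camera, given by its name, has taken for a name from the list of things; names that differ only in an ending like _2 or _b are one class to them, and where a whole thing is asked for, a point or a joint stands for the part that bears it (a point fixed in the world has none). Each returns a list of dicts, best first, with "confidence" (0 to 1); they miss things now and then, are a little off and sometimes report something else, mostly with a low value. They report only what shows in the picture. A call takes as long as a camera call. They do not tell look-alikes from the thing itself.
- nets.boxes_of(camera, name): "bbox" ([centre column, centre row, width, height] in pixels, round what is visible of it).
- nets.outline_of(camera, name): "pixels" (420x560 bool, what is visible of it) and "bbox" ([centre column, centre row, width, height] in pixels, round what is visible of it).
The state is a dict: "time": time; "joint_pos": joint angles; "joint_vel": joint speeds; "joint_efforts": joint torques, N m; "tool_pos": TCP position; "tool_rot": TCP orientation; "contact_force": force on the tool from outside, world axes, zero at the start; "ft_torque": the same for the moment, N m; "gripper_width": opening from 0.0 (shut) to 1.0 (fully open); "grasp_force": force on a finger pad.
Only numpy, scipy, OpenCV 4.12 (cv2) and the standard library are available. Lean on these libraries where they do the work, as an engineer would, in place of code of your own. Each camera call takes 0.05 s, during which the arm holds its last target. There are 200 camera calls.

## Task

Two short wooden rails lie on the bench, each with a steel hinge leaf screwed on top; pick up the one whose single knuckle fits into the gap between the two knuckles of the leaf on the upright jamb block. Bring it level and right way up to the jamb so that its knuckle sits centred in the gap and the holes of all three knuckles line up for the hinge pin, and finish while still holding it there in the air, without leaning it on the jamb or ramming it. Leave the other rail, the hinge pin, the brass lamp holder and the nut jar where they are.

Things in the scene. Friction and masses are not known exactly. Their poses are not given: they have to be found in the camera images.
- rail: the matching rail, loose, 0.14 to 0.26 kg: pine block 90 (x) x 40 (y) x 30 (z) mm, a steel strap (30 wide, 5 thick) on top runs out over its +x end into ONE middle knuckle. Origin at the centre of the underside, z up, +x to the knuckle. Lies flat on the left or right of the bench (the forked rail on the other side), +x away from the robot within 0.7 rad. Grasp across the 40 mm of wood
- rail_knuckle (a point): centre of that knuckle, on its bore axis, 59 mm along +x and 35 mm above the rail's origin; axes parallel to the rail's. The knuckle is a tube along y, 32 mm long, 18 mm outside, 12 mm bore. The wood ends 14 mm short of the bore axis
- jamb: fixed upright pine block (56 x 90 mm, top at 115 mm) on a plywood foot (90 x 130 x 12 mm); a 70 mm wide steel leaf on its top has TWO knuckles standing out towards the robot (-x). Origin on the bench straight below the middle of the gap between them; +x points into the jamb, z up, yaw within 0.4 rad. The block's face is 14 mm behind the bore axis
- jamb_gap (a point): middle of the 38 mm gap between the jamb's knuckles (each 16 mm long, 18 outside, 12 bore, from 19 to 35 mm either side), on their bore axis, 120 mm above the bench; y along the bores, axes parallel to the jamb's. Gap open to front, above and below, 3 mm spare each side. Finished: rail_knuckle is here, rail axes parallel to the jamb's, rail underside 85 mm up, nothing under it
- forked_rail: bystander, loose: the same block of pine, but its leaf has a 70 mm wide head with TWO knuckles and a gap between, like the jamb's, so it does not fit. Origin at the centre of its underside, +x towards the knuckles
- hinge_pin: bystander, loose: steel hinge pin 8 mm thick, about 90 mm long with a tapered point and a bent end, lying flat on the bench. Origin on the bench below its middle
- lamp_holder: bystander, loose: brass lamp holder with a cream collar, 37 mm across, 47 mm tall, standing on the bench. Origin under its centre
- nut_jar: bystander, loose: glass jar of nuts, 69 mm across, 98 mm tall, standing. Origin under its centre
Not all that is in view belongs to the job. What is shaped like the rail but purple is not meant.

How it is judged:
By the outcome, as a careful person would: the job done as asked, in the order asked, and still so for the second after the job is handed in, while the arm keeps its last pose, push and grip.
It also fails if it takes over 38 s, if anything falls off the work surface, if the arm or the gripper's body presses on something with over 40 N, if the wrist force passes 120 N, or if a joint passes its speed limit or range.

## Working session

There is one attempt and no reset: what is moved stays moved. The work goes in short steps, Python scripts to look and compute and a shell command to move; the robot and the scene stay as the last step left them, time stands still between calls to the robot, and variables do not carry over. Pictures are saved under pics/ and viewed, at most 10 in all, crops included, and the job is handed in when it is done.

```bash
mkdir -p pics; cat > h.py <<'E'
import numpy as np, cv2
from plant import state, optics, ticket, nets
from scipy.spatial.transform import Rotation as Ro
def cam(n):
    c=optics.camera_info(n); return c,np.array(c['R']),np.array(c['t'])
def ray(n,u,v):
    c,R,t=cam(n); d=np.array([(u-c['cx'])/c['fx'],(v-c['cy'])/c['fy']]); s=d.copy()
    for _ in range(20): s=d/(1+c['k1']*(s@s))
    return -R.T@t, R.T@np.array([s[0],s[1],1])
def onz(n,u,v,z):
    o,d=ray(n,u,v); return o+d*(z-o[2])/d[2]
def proj(n,X):
    c,R,t=cam(n); p=np.atleast_2d(X)@R.T+t; s=p[:,:2]/p[:,2:]; s=s*(1+c['k1']*(s**2).sum(1,keepdims=True))
    return s*[c['fx'],c['fy']]+[c['cx'],c['cy']]
def snap(n,f,crop=None,k=1):
    im=optics.grab_frame(n)
    np.save(f'{n}.npy',im)
    if crop: im=im[crop[1]:crop[3],crop[0]:crop[2]]
    im=cv2.resize(im,None,fx=k,fy=k,interpolation=cv2.INTER_CUBIC)
    cv2.imwrite('pics/'+f,im[...,::-1]); 
E
python3 - <<'E'
from h import *
for n in('scene','top'):
    snap(n,n+'0.png'); c,R,t=cam(n); print(n,c,-R.T@t)
    for o in('rail','forked_rail','jamb'):
        print(o,[(np.round(b['bbox']),round(b['confidence'],2)) for b in nets.boxes_of(n,o)])
print(state())
E
```

```text
scene {'fx': 425.8340091854627, 'fy': 425.8340091854627, 'cx': 277.1616507910145, 'cy': 202.61389276670883, 'k1': -0.06897625304851396, 'R': array([[-0.54113705, -0.84058712,  0.02416596],
       [-0.42634475,  0.24946743, -0.86948039],
       [ 0.7248454 , -0.48081109, -0.49337597]]), 't': array([0.29857041, 0.33534552, 0.82288439])} [-0.29192366  0.56296859  0.6903525 ]
rail [(array([212., 241.,  40.,  23.]), 0.75), (array([210., 277.,  18.,  46.]), 0.74)]
forked_rail []
jamb []
top {'fx': 543.4757893600353, 'fy': 543.4757893600353, 'cx': 274.3351553299505, 'cy': 209.60977878620957, 'k1': 0.05051503654812775, 'R': array([[-0.02399307, -0.99968584,  0.00724916],
       [-0.98205483,  0.02221184, -0.18728305],
       [ 0.1870632 , -0.01161257, -0.98227924]]), 't': array([0.01872224, 0.56577978, 1.17580766])} [0.33612563 0.01980349 1.2607967 ]
rail [(array([199., 192.,  43.,  38.]), 0.91), (array([164., 257.,  36.,  51.]), 0.78)]
forked_rail [(array([379., 253.,  36.,  55.]), 0.95)]
jamb [(array([273., 195.,  56.,  40.]), 0.69)]
{'time': 0.4, 'joint_pos': array([-1.25200470e+00,  5.27727339e-02,  1.61307466e+00,  3.47733980e-06,
        1.47603540e+00, -1.19004014e-01]), 'joint_vel': array([ 2.02626850e-03, -8.50775314e-04, -1.39824971e-03, -7.00810707e-05,
        1.10112552e-03, -1.21848240e-03]), 'joint_efforts': array([-4.54294950e-04, -3.93050981e+01, -3.69811821e+01, -1.49658063e-04,
        2.43154580e-03,  1.65212100e-05]), 'tool_pos': array([ 0.26493118, -0.56595625,  0.23115399]), 'tool_rot': array([-1.44520920e-04,  9.76137410e-01,  2.17153715e-01, -1.27454404e-05]), 'contact_force': array([ 0.1822807 , -1.03020514, -0.02356102]), 'ft_torque': array([ 0.01396144, -0.01763236, -0.03874591]), 'grasp_force': 0.0, 'gripper_width': 0.9999019288217476}
```

View pics/scene0.png

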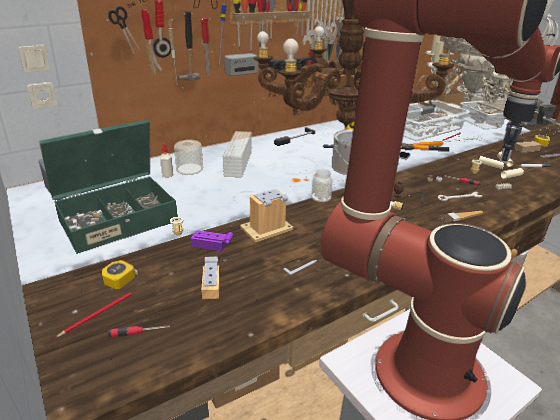

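View pics/top0.png

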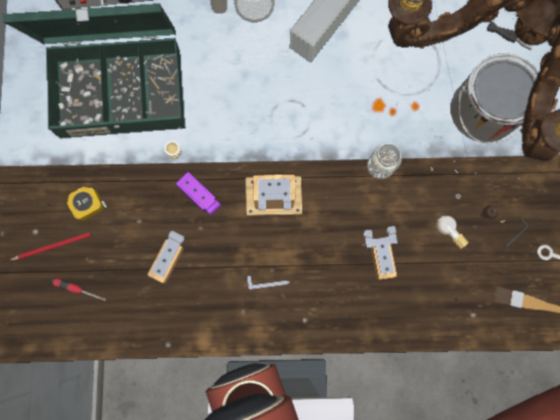

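The top picture shows three objects shaped like the rail:
- A wooden rail with a single middle knuckle at (166,257).
- A purple look-alike at (198,192).
- The forked wooden rail at (380,252).

The jamb is at (274,195), the pin at (267,284), the lamp holder at (172,150) and the jar at (385,160). I choose the rail at (166,257) and will check it in a close crop.

```bash
python3 - <<'E'
from h import *
im=np.load('top.npy')
a=cv2.resize(im[225:290,140:195],None,fx=7,fy=7,interpolation=cv2.INTER_CUBIC)
b=cv2.resize(im[168:222,242:306],None,fx=6,fy=6,interpolation=cv2.INTER_CUBIC)
o=np.zeros((max(len(a),len(b)),a.shape[1]+b.shape[1],3),np.uint8);o[:len(a),:a.shape[1]]=a;o[:len(b),a.shape[1]:]=b
cv2.imwrite('pics/c1.png',o[...,::-1])
for n in('top','scene'):
  for ob in('rail','jamb'):
    for r in nets.outline_of(n,ob):
      m=r['pixels'].astype(np.uint8); print(n,ob,round(r['confidence'],2),np.round(r['bbox'],1),m.sum(),cv2.minAreaRect(cv2.findNonZero(m)))
E
```

```text
top rail 0.85 [201.6 190.4  38.4  38.2] 750 ((198.50001525878906, 193.50001525878906), (46.66904067993164, 16.970561981201172), 45.0)
top rail 0.84 [165.2 254.9  36.1  48.7] 936 ((167.76889038085938, 256.3160400390625), (20.10561752319336, 50.8953742980957), 29.05460548400879)
top jamb 0.65 [272.6 193.3  54.9  40.5] 2149 ((273.5, 194.5), (39.0, 55.0), 90.0)
top jamb 0.18 [166.4 256.4  35.6  51.7] 937 ((167.2000274658203, 256.10003662109375), (20.124608993530273, 50.98234558105469), 26.56505012512207)
scene rail 0.84 [208.5 278.5  20.6  47.3] 672 ((210.0, 277.5), (41.0, 18.0), 90.0)
scene rail 0.81 [211.4 239.8  42.4  17.5] 613 ((211.83946228027344, 240.5135955810547), (41.84653854370117, 18.46523666381836), 2.2906100749969482)
scene jamb 0.93 [266.8 215.   51.8  50. ] 1804 ((264.9220275878906, 215.07339477539062), (46.26301574707031, 53.25514602661133), 73.3007583618164)
```

View pics/c1.png

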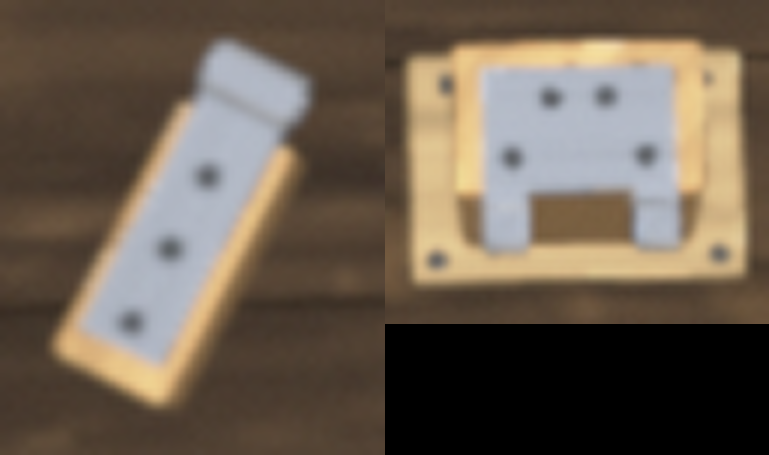

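The crop shows that the rail at (166,257) has one middle knuckle in plain wood, so the choice is right. The jamb leaf's two knuckles are at about (264,205) and (289,205), and its gap faces the robot. Next I fit both steel parts in the top view.

```bash
cat >> h.py <<'E'
from scipy.optimize import minimize
def box(x0,x1,y0,y1,z0,z1): return np.array([[x,y,z] for x in(x0,x1) for y in(y0,y1) for z in(z0,z1)])
A=np.linspace(0,2*np.pi,24,endpoint=False)
def tube(cx,y0,y1,cz,r=.009): return np.array([[cx+r*np.cos(a),y,cz+r*np.sin(a)] for a in A for y in(y0,y1)])
def rail_parts(s0): return [box(s0,.059,-.015,.015,.030,.035),tube(.059,-.016,.016,.035)]
def jamb_parts(b,g): return [box(g,b,-.035,.035,.115,.120)]+[q for s in(1,-1) for q in(tube(0,s*.019,s*.035,.120),box(0,g,*sorted((s*.019,s*.035)),.115,.120))]
def render(n,parts,roi,T,S=8):
    u0,v0,u1,v1=roi; M=np.zeros(((v1-v0)*S,(u1-u0)*S),np.uint8)
    for p in parts:
        q=(proj(n,T(p))-[u0-.5,v0-.5])*S-.5
        cv2.fillConvexPoly(M,cv2.convexHull(np.round(q*16).astype(np.int32)),255,shift=4)
    return cv2.resize(M,(u1-u0,v1-v0),interpolation=cv2.INTER_AREA)/255.
def place(x,y,yaw,z=0):
    R=Ro.from_euler('z',yaw).as_matrix(); return lambda p:p@R.T+[x,y,z]
def steel(im,roi):
    u0,v0,u1,v1=roi; c=im[v0:v1,u0:u1].astype(float); d=c[...,0]-c[...,2]
    return np.clip((20-d)/35,0,1)*np.clip((c.mean(2)-70)/60,0,1)
def fit(n,im,roi,parts,x0,step):
    m=steel(im,roi); sc=np.array(step)
    def f(p): P=parts(p); return ((render(n,P[0],roi,P[1])-m)**2).sum()
    best=None
    for k in range(4):
        sim=np.vstack([x0]+[np.array(x0)+sc*np.eye(len(x0))[i]*(1 if k%2 else -1) for i in range(len(x0))])
        r=minimize(f,x0,method='Nelder-Mead',options=dict(initial_simplex=sim,maxiter=400,xatol=1e-5,fatol=1e-3)); x0=r.x
    return r.x,r.fun,m.sum()
E
python3 - <<'E'
from h import *
im=np.load('top.npy')
s=[onz('top',140+x/7,225+y/7,.035) for x,y in((131,322),(170,248),(207,176))]; k=onz('top',140+255/7,225+85/7,.044)
yaw=np.arctan2(*(s[2]-s[0])[[1,0]]); o=k-.059*np.array([np.cos(yaw),np.sin(yaw),0]); print('rough',o,yaw)
r=fit('top',im,(140,225,195,290),lambda p:(rail_parts(p[3]),place(*p[:3])),[o[0],o[1],yaw,-.035],[.006,.006,.1,.005]);print('rail',r)
a=onz('top',242+505/6,168+225/6,.125);b=onz('top',242+658/6,168+225/6,.125);d=a-b;print(a,b,np.linalg.norm(d))
j=fit('top',im,(242,168,306,222),lambda p:(jamb_parts(p[3],p[4]),place(*p[:3])),[*(a+b)[:2]/2,np.arctan2(-d[0],d[1]),.05,.014],[.006,.006,.1,.005,.003]);print('jamb',j)
# overlay check in both
x=r[0];y=j[0]
R=place(*x[:3]);J=place(*y[:3])
o=[]
for n,c1,c2 in(('scene',(180,235,260,310),(225,175,305,250)),('top',(130,220,210,295),(235,160,315,235))):
    I=cv2.resize(np.load(n+'.npy'),None,fx=5,fy=5,interpolation=cv2.INTER_CUBIC)
    for P,T in((rail_parts(x[3])+[box(-.045,.045,-.02,.02,0,.03)],R),(jamb_parts(y[3],y[4])+[box(.014,.07,-.045,.045,0.012,.115)],J)):
        for p in P: cv2.polylines(I,[cv2.convexHull(np.round((proj(n,T(p))+.5)*5-.5).astype(np.int32))],True,(0,255,0),1)
    o.append(np.hstack([I[c[1]*5:c[3]*5,c[0]*5:c[2]*5] for c in(c1,c2)]))
cv2.imwrite('pics/f1.png',cv2.resize(np.vstack(o),None,fx=.8,fy=.8,interpolation=cv2.INTER_AREA)[...,::-1])
E
```

```text
rough [0.45717719 0.25397396 0.044     ] -0.47042935101978745
rail (array([ 0.45935504,  0.25735632, -0.48326983, -0.03200494]), np.float64(50.5807553988044), np.float64(547.0631746031746))
[ 0.55884038 -0.10427422  0.125     ] [ 0.55761039 -0.15857095  0.125     ] 0.05431066323337303Traceback (most recent call last):
  File "<stdin>", line 7, in <module>
  File "h.py", line 44, in fit
    r=minimize(f,x0,method='Nelder-Mead',options=dict(initial_simplex=sim,maxiter=400,xatol=1e-5,fatol=1e-3)); x0=r.x
    res = _minimize_neldermead(fun, x0, args, callback, bounds=bounds,
                               **options)
    fsim[j] = func(sim[j])
              ~~~~^^^^^^^^
    fx = function(np.copy(x), *(wrapper_args + args))
  File "h.py", line 40, in f
    def f(p): P=parts(p); return ((render(n,P[0],roi,P[1])-m)**2).sum()
                                   ~~~~~~^^^^^^^^^^^^^^^^^
  File "h.py", line 30, in render
    q=(proj(n,T(p))-[u0-.5,v0-.5])*S-.5
       ~~~~^^^^^^^^
  File "h.py", line 13, in proj
    c,R,t=cam(n); p=np.atleast_2d(X)@R.T+t; s=p[:,:2]/p[:,2:]; s=s*(1+c['k1']*(s**2).sum(1,keepdims=True))
          ~~~^^^
  File "h.py", line 5, in cam
    c=optics.camera_info(n); return c,np.array(c['R']),np.array(c['t'])
ValueError: time passes only in moves, steps and waits
```

```bash
sed -i 's/^def cam(n):/import functools\n@functools.lru_cache\ndef cam(n):/' h.py
cat > ov.py <<'E'
from h import *
def overlay(f,R,J,s0,b,g,crops,k=5):
    o=[]
    for n,cs in crops:
        I=cv2.resize(np.load(n+'.npy'),None,fx=k,fy=k,interpolation=cv2.INTER_CUBIC)
        for P,T in((rail_parts(s0)+[box(-.045,.045,-.02,.02,0,.03)],R),(jamb_parts(b,g)+[box(.014,.07,-.045,.045,0.012,.115)],J)):
            for p in P: cv2.polylines(I,[cv2.convexHull(np.round((proj(n,T(p))+.5)*k-.5).astype(np.int32))],True,(0,255,0),1)
        o.append(np.hstack([I[c[1]*k:c[3]*k,c[0]*k:c[2]*k] for c in cs]))
    cv2.imwrite('pics/'+f,cv2.resize(np.vstack(o),None,fx=.75,fy=.75,interpolation=cv2.INTER_AREA)[...,::-1])
E
python3 - <<'E'
from ov import *
im=np.load('top.npy')
r=fit('top',im,(140,225,195,290),lambda p:(rail_parts(p[3]),place(*p[:3])),[.459,.257,-.483,-.032],[.003,.003,.05,.005]);print('rail',r)
a=onz('top',242+120/6,168+225/6,.125);b=onz('top',242+273/6,168+225/6,.125);d=a-b;print(a,b,np.linalg.norm(d))
j=fit('top',im,(242,168,306,222),lambda p:(jamb_parts(p[3],p[4]),place(*p[:3])),[*(a+b)[:2]/2,np.arctan2(-d[0],d[1]),.05,.014],[.006,.006,.1,.005,.003]);print('jamb',j)
x,y=r[0],j[0]
overlay('f1.png',place(*x[:3]),place(*y[:3]),x[3],y[3],y[4],(('scene',((180,240,260,305),(225,175,305,240))),('top',((130,225,210,290),(235,160,315,225)))))
E
```

```text
rail (array([ 0.45908616,  0.25645469, -0.46213332, -0.0323168 ]), np.float64(50.867542824885945), np.float64(547.0631746031746))
[0.56192847 0.03243291 0.125     ] [ 0.56070298 -0.02188525  0.125     ] 0.0543319905259009
jamb (array([0.56522826, 0.00621144, 0.0111289 , 0.05453787, 0.01216884]), np.float64(34.767314412039326), np.float64(731.1953968253968))
```

View pics/f1.png

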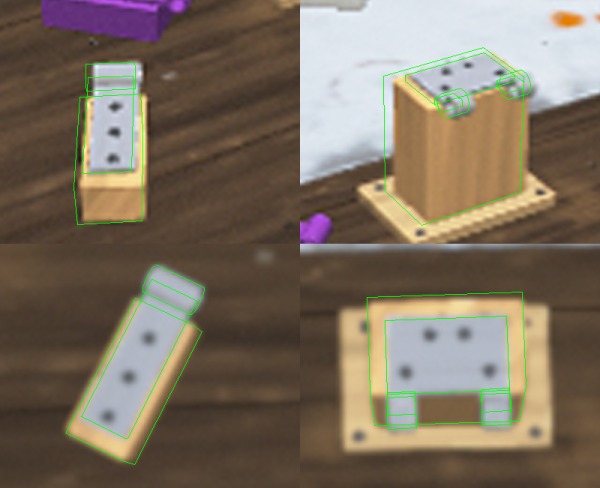

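The projected models match the top picture for both the rail and the jamb, and the scene picture agrees to about 1 px. The rail is at (0.459, 0.256) with yaw −0.465, and the jamb gap is at (0.565, 0.006) with yaw 0.011. Both are within reach, and the knuckle spacing of 54 mm is as given. Now I move.

```bash
cat > go.py <<'E'
import sys
from h import *
# target: x y z of TCP, heading of tool x (tool down) -> shift/turn in move units
x,y,z,h=map(float,sys.argv[1:5]); s=state()
w,a,b,c=s['tool_rot']; R=Ro.from_quat([a,b,c,w]); d=R.inv().apply(np.array([x,y,z])-s['tool_pos'])/.8
T=Ro.from_matrix(np.array([[np.cos(h),np.sin(h),0],[np.sin(h),-np.cos(h),0],[0,0,-1]]))
print('t',s['time'],'pos',s['tool_pos'].round(4),'d',d.round(4),'r',((R.inv()*T).as_rotvec()/1.5).round(4),'F',np.round(s['contact_force'],1),'w',round(s['gripper_width'],3),round(s['grasp_force'],1))
E
python3 go.py .463 .254 .15 -.465
```

```text
t 0.6 pos [ 0.265  -0.5661  0.2313] d [ 0.6588 -0.8234  0.1016] r [1.000e-04 0.000e+00 6.019e-01] F [0.3 0.1 0.4] w 0.996 0.0
```

```bash
for i in 1; do python3 -m inch '[{"dx":0.6588,"dy":-0.8234,"dz":0.03,"rz":0.602},{"dx":0.6588,"dy":-0.8234,"dz":0.03,"rz":0.602},{"dx":0.6588,"dy":-0.8234,"dz":0.03,"rz":0.602},{"dx":0.6588,"dy":-0.8234,"dz":0.03,"rz":0.602},{"dx":0.6588,"dy":-0.8234,"dz":0.03,"rz":0.602}]' 1; done; python3 go.py .463 .254 .15 -.465
```

```text
t 0.6 pos [ 0.265  -0.5661  0.2313] d [ 0.6588 -0.8234  0.1016] r [1.000e-04 0.000e+00 6.019e-01] F [0.3 0.1 0.4] w 0.996 0.0validation failed for argument at $[0]...
```

```bash
python3 -m inch '[{"dx":0.6588,"dy":-0.8234,"dz":0.03,"rx":0,"ry":0,"rz":0.602},{"dx":0.6588,"dy":-0.8234,"dz":0.03,"rx":0,"ry":0,"rz":0.602},{"dx":0.6588,"dy":-0.8234,"dz":0.03,"rx":0,"ry":0,"rz":0.602},{"dx":0.6588,"dy":-0.8234,"dz":0.03,"rx":0,"ry":0,"rz":0.602},{"dx":0.6588,"dy":-0.8234,"dz":0.03,"rx":0,"ry":0,"rz":0.602}]' 1; python3 go.py .463 .254 .15 -.465
```

```text
time: 1.1
tool_pos: [0.3234, -0.3231, 0.2243]
tool_rot: [0.0, 0.988, -0.156, 0.0]
contact_force: [1.6, -0.1, 0.7]
gripper_width: 0.999
grasp_force: 0.0
t 1.1 pos [ 0.3234 -0.3231  0.2243] d [-0.0562 -0.74    0.0928] r [-0.     -0.0004  0.1012] F [ 1.6 -0.1  0.7] w 0.999 0.0
```

```bash
python3 -m inch '[{"dx":-0.056,"dy":-0.74,"dz":0.03,"rx":0,"ry":0,"rz":0.101},{"dx":-0.056,"dy":-0.74,"dz":0.03,"rx":0,"ry":0,"rz":0.101},{"dx":-0.056,"dy":-0.74,"dz":0.03,"rx":0,"ry":0,"rz":0.101},{"dx":-0.056,"dy":-0.74,"dz":0.03,"rx":0,"ry":0,"rz":0.101},{"dx":-0.056,"dy":-0.74,"dz":0.03,"rx":0,"ry":0,"rz":0.101}]'; python3 go.py .463 .254 .15 -.465
```

```text
time: 1.6
tool_pos: [0.3798, -0.0837, 0.2147]
tool_rot: [0.0, 0.974, -0.227, 0.001]
contact_force: [0.5, -0.7, 0.1]
gripper_width: 0.998
grasp_force: 0.0
t 1.6 pos [ 0.3798 -0.0837  0.2147] d [-0.0938 -0.4246  0.0808] r [-0.0001 -0.0012  0.0042] F [ 0.5 -0.7  0.1] w 0.998 0.0
```

```bash
python3 -m inch '[{"dx":-0.094,"dy":-0.425,"dz":0.05,"rx":0,"ry":0,"rz":0.004},{"dx":-0.094,"dy":-0.425,"dz":0.05,"rx":0,"ry":0,"rz":0.004},{"dx":-0.094,"dy":-0.425,"dz":0.05,"rx":0,"ry":0,"rz":0.004},{"dx":-0.094,"dy":-0.425,"dz":0.05,"rx":0,"ry":0,"rz":0.004},{"dx":-0.094,"dy":-0.425,"dz":0.05,"rx":0,"ry":0,"rz":0.004}]'; python3 go.py .463 .254 .15 -.465
```

```text
time: 2.1
tool_pos: [0.439, 0.158, 0.1862]
tool_rot: [-0.0, 0.973, -0.23, 0.001]
contact_force: [1.7, -1.0, 0.4]
gripper_width: 1.002
grasp_force: 0.0
t 2.1 pos [0.439  0.158  0.1862] d [-0.0269 -0.1207  0.0453] r [-0.0005 -0.001   0.0011] F [ 1.7 -1.   0.4] w 1.002 0.0
```

```bash
python3 go.py .463 .254 .1 -.465
```

```text
t 2.1 pos [0.439  0.158  0.1862] d [-0.0269 -0.1207  0.1078] r [-0.0005 -0.001   0.0011] F [ 1.7 -1.   0.4] w 1.002 0.0
```

```bash
python3 -m inch '[{"dx":-0.027,"dy":-0.121,"dz":0.045,"rx":0,"ry":-0.001,"rz":0.001},{"dx":-0.027,"dy":-0.121,"dz":0.045,"rx":0,"ry":-0.001,"rz":0.001},{"dx":-0.027,"dy":-0.121,"dz":0.107,"rx":0,"ry":-0.001,"rz":0.001},{"dx":-0.027,"dy":-0.121,"dz":0.107,"rx":0,"ry":-0.001,"rz":0.001},{"dx":-0.027,"dy":-0.121,"dz":0.107,"rx":0,"ry":-0.001,"rz":0.001}]' 1; python3 go.py .463 .254 .003 -.465
```

```text
time: 2.6
tool_pos: [0.4618, 0.2515, 0.0992]
tool_rot: [0.001, 0.973, -0.23, -0.002]
contact_force: [-0.7, 0.7, 1.0]
gripper_width: 0.999
grasp_force: 0.0
t 2.6 pos [0.4618 0.2515 0.0992] d [ 0.0004 -0.0038  0.1203] r [ 0.0017  0.0024 -0.0001] F [-0.7  0.7  1. ] w 0.999 0.0
```

```bash
python3 -m inch '[{"dx":0,"dy":-0.003,"dz":0.06,"rx":0.001,"ry":0.002,"rz":0},{"dx":0,"dy":-0.003,"dz":0.09,"rx":0.001,"ry":0.002,"rz":0},{"dx":0,"dy":-0.003,"dz":0.118,"rx":0.001,"ry":0.002,"rz":0},{"dx":0,"dy":-0.003,"dz":0.118,"rx":0.001,"ry":0.002,"rz":0},{"dx":0,"dy":-0.003,"dz":0.118,"rx":0.001,"ry":0.002,"rz":0}]'; python3 go.py .463 .254 .005 -.465
python3 - <<'E'
from h import *
snap('scene','s2.png',(150,200,290,305),5.5)
E
```

```text
time: 3.1
tool_pos: [0.4656, 0.254, 0.0083]
tool_rot: [-0.001, 0.973, -0.231, 0.002]
contact_force: [0.4, -0.9, 0.5]
gripper_width: 0.997
grasp_force: 0.0
t 3.1 pos [0.4656 0.254  0.0083] d [-0.0029  0.0015  0.0041] r [-0.0026 -0.0026 -0.0011] F [ 0.4 -0.9  0.5] w 0.997 0.0
```

View pics/s2.png

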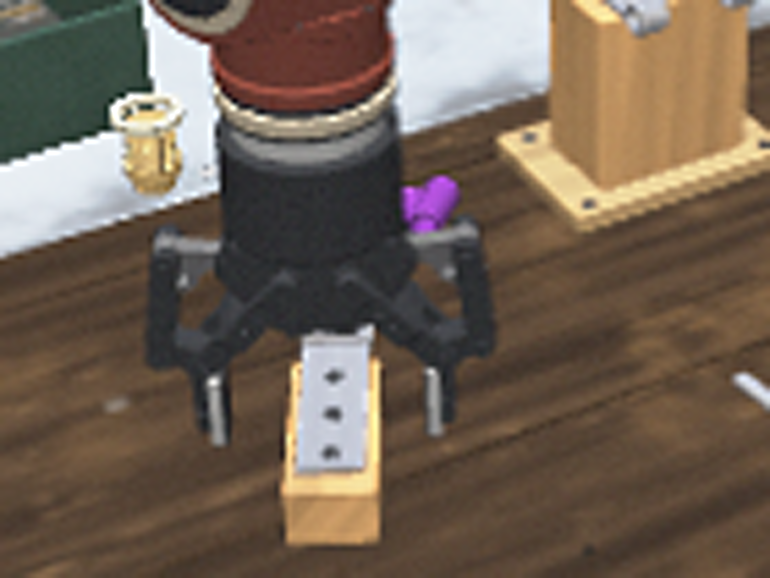

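The open fingers straddle the rail, with the tips at crop (215,440) and (435,435) and the wood between them. Closing.

```bash
python3 -m inch '[{"dx":-0.003,"dy":0.001,"dz":0.004,"rx":0,"ry":0,"rz":0},{"dx":-0.003,"dy":0.001,"dz":0.004,"rx":0,"ry":0,"rz":0},{"dx":-0.003,"dy":0.001,"dz":0.004,"rx":0,"ry":0,"rz":0},{"dx":-0.003,"dy":0.001,"dz":0.004,"rx":0,"ry":0,"rz":0},{"dx":-0.003,"dy":0.001,"dz":0.004,"rx":0,"ry":0,"rz":0}]' -1; python3 -m inch '[{"dx":0,"dy":0,"dz":0,"rx":0,"ry":0,"rz":0},{"dx":0,"dy":0,"dz":0,"rx":0,"ry":0,"rz":0},{"dx":0,"dy":0,"dz":0,"rx":0,"ry":0,"rz":0},{"dx":0,"dy":0,"dz":0,"rx":0,"ry":0,"rz":0},{"dx":0,"dy":0,"dz":0,"rx":0,"ry":0,"rz":0}]'; python3 go.py .463 .254 .105 -.465
```

```text
time: 3.65
tool_pos: [0.462, 0.2548, 0.0036]
tool_rot: [-0.001, 0.973, -0.231, 0.001]
contact_force: [-0.2, 0.5, 5.0]
gripper_width: 0.461
grasp_force: 62.8
time: 4.15
tool_pos: [0.462, 0.2548, 0.0036]
tool_rot: [-0.001, 0.973, -0.231, 0.001]
contact_force: [-1.7, -1.0, 5.7]
gripper_width: 0.456
grasp_force: 63.0
t 4.15 pos [0.462  0.2548 0.0036] d [ 0.0019  0.     -0.1268] r [-0.0016 -0.0016 -0.0002] F [-1.7 -1.   5.7] w 0.456 63.0
```

```bash
python3 -m inch '[{"dx":0,"dy":0,"dz":-0.03,"rx":0,"ry":0,"rz":0},{"dx":0,"dy":0,"dz":-0.08,"rx":0,"ry":0,"rz":0},{"dx":0,"dy":0,"dz":-0.12,"rx":0,"ry":0,"rz":0},{"dx":0,"dy":0,"dz":-0.12,"rx":0,"ry":0,"rz":0},{"dx":0,"dy":0,"dz":-0.12,"rx":0,"ry":0,"rz":0}]'; python3 go.py .445 .0055 .0886 .011
```

```text
time: 4.65
tool_pos: [0.4609, 0.2544, 0.0985]
tool_rot: [-0.001, 0.973, -0.231, 0.001]
contact_force: [0.4, -0.2, -2.2]
gripper_width: 0.457
grasp_force: 62.4
t 4.65 pos [0.4609 0.2544 0.0985] d [0.1218 0.287  0.0121] r [-0.0008 -0.0013 -0.3176] F [ 0.4 -0.2 -2.2] w 0.457 62.4
```

```bash
python3 -m inch '[{"dx":0.012,"dy":0.029,"dz":0.001,"rx":0,"ry":0,"rz":-0.03},{"dx":0.03,"dy":0.07,"dz":0.003,"rx":0,"ry":0,"rz":-0.08},{"dx":0.05,"dy":0.12,"dz":0.005,"rx":0,"ry":0,"rz":-0.14},{"dx":0.07,"dy":0.165,"dz":0.007,"rx":0,"ry":0,"rz":-0.2},{"dx":0.085,"dy":0.2,"dz":0.009,"rx":0,"ry":0,"rz":-0.25}]'; python3 go.py .445 .0055 .0886 .011
```

```text
time: 5.15
tool_pos: [0.4476, 0.0791, 0.0882]
tool_rot: [-0.0, 0.999, -0.044, -0.002]
contact_force: [0.5, -0.6, -1.5]
gripper_width: 0.454
grasp_force: 62.3
t 5.15 pos [0.4476 0.0791 0.0882] d [ 0.0049  0.0919 -0.0005] r [-0.0001  0.0022 -0.0659] F [ 0.5 -0.6 -1.5] w 0.454 62.3
```

```bash
python3 -m inch '[{"dx":0.002,"dy":0.035,"dz":0,"rx":0,"ry":0,"rz":-0.03},{"dx":0.004,"dy":0.065,"dz":0,"rx":0,"ry":0,"rz":-0.05},{"dx":0.005,"dy":0.085,"dz":0,"rx":0,"ry":0.001,"rz":-0.066},{"dx":0.005,"dy":0.092,"dz":0,"rx":0,"ry":0.001,"rz":-0.066},{"dx":0.005,"dy":0.092,"dz":0,"rx":0,"ry":0.001,"rz":-0.066}]';python3 -m inch '[{"dx":0,"dy":0,"dz":0,"rx":0,"ry":0,"rz":0},{"dx":0,"dy":0,"dz":0,"rx":0,"ry":0,"rz":0}]'; python3 go.py .5096 .0055 .0886 .011
python3 - <<'E'
from h import *
im=optics.grab_frame('top'); np.save('top.npy',im); s2=optics.grab_frame('scene'); np.save('scene.npy',s2)
o=np.hstack([cv2.resize(im[160:260,220:320],(400,400),interpolation=cv2.INTER_CUBIC),cv2.resize(s2[170:270,220:320],(400,400),interpolation=cv2.INTER_CUBIC)])
cv2.imwrite('pics/t3.png',o[...,::-1])
E
```

```text
time: 5.65
tool_pos: [0.446, 0.0071, 0.0894]
tool_rot: [-0.001, 1.0, 0.003, 0.0]
contact_force: [0.4, 0.4, -3.0]
gripper_width: 0.459
grasp_force: 62.3
time: 5.85
tool_pos: [0.4471, 0.008, 0.0908]
tool_rot: [-0.001, 1.0, 0.005, 0.001]
contact_force: [-0.5, -0.1, -2.8]
gripper_width: 0.456
grasp_force: 62.3
t 5.85 pos [0.4471 0.008  0.0908] d [0.0781 0.0039 0.0029] r [-0.0007 -0.0017 -0.0011] F [-0.5 -0.1 -2.8] w 0.456 62.3
```

View pics/t3.png

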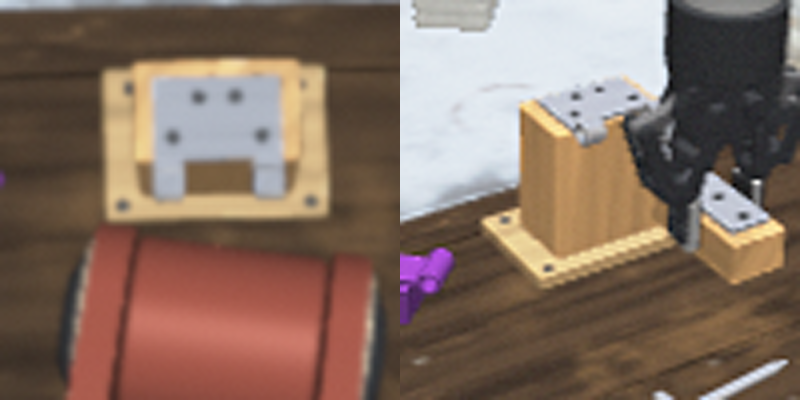

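The top picture shows the wrist hiding the rail, with the jamb clear at crop (220,130). The scene picture shows the rail held level, its rear screws visible at crop (720,198) and (747,216), and the jamb knuckle at (590,132). I will tie the two views together using the screws.

```bash
cat > scr.py <<'E'
from h import *
def dark(im,u,v,r=3):
    g=im.mean(2) if im.ndim==3 else im; u0,v0=int(round(u)),int(round(v))
    w=g[v0-r:v0+r+1,u0-r:u0+r+1]; k=np.clip(np.median(w)-8-w,0,None); y,x=np.mgrid[-r:r+1,-r:r+1]
    return np.array([u0+(k*x).sum()/k.sum(),v0+(k*y).sum()/k.sum()])
def find(im,u,v): 
    p=dark(im,u,v,3); return dark(im,*p,2)
E
python3 - <<'E'
from scr import *
T=cv2.imread('pics/top0.png')[...,::-1].astype(float);S=cv2.imread('pics/scene0.png')[...,::-1].astype(float)
jr=Ro.from_euler('z',.011).as_matrix();J=np.array([.5652,.0062,0])
rr=Ro.from_euler('z',-.4635).as_matrix();Rl=np.array([.4591,.2565,0])
for nm,pts,z,M,O,sc in(('jamb',[(242+(x-385)/6,168+y/6) for x,y in((551,97),(605,97),(512,157),(646,155))],.12,jr,J,[(225+(x-300)/3.75,175+y/3.75) for x,y in((446,71),(467,65),(443,88),(499,72))]),
   ('rail',[(140+x/7,225+y/7) for x,y in((131,322),(170,248),(207,176))],.035,rr,Rl,[(180+x/3.75,240+y/3.75) for x,y in((113,158),(113,132),(115,106))])):
    for p,q in zip(pts,sc):
        a=find(T,*p);X=onz('top',*a,z);b=find(S,*q);Y=onz('scene',*b,z)
        print(nm,a.round(1),'top-frame',(M.T@(X-O)*1e3).round(1)[:2],'scenepx',b.round(1),'frame',(M.T@(Y-O)*1e3).round(1)[:2])
C=np.load('scene.npy').astype(float)
for q in((220+720/4,170+198/4),(220+747/4,170+216/4)):
    b=find(C,*q);Y=onz('scene',*b,.0872+.035);print('now',b.round(1),Y.round(4),'minus tool',(Y[:2]-[.4471,.008])*1e3)
E
```

```text
jamb [269.2 183.9] top-frame [44.9  9.4] scenepx [263.5 193.6] frame [43.4  5.8]
jamb [278.3 183.6] top-frame [ 45.  -10.2] scenepx [269.4 191.9] frame [ 43.6 -13.7]
jamb [262.8 193.9] top-frame [23.3 23.9] scenepx [263.2 199.3] frame [15.9 24. ]
jamb [285.  193.4] top-frame [ 22.9 -24. ] scenepx [278.9 195.9] frame [ 10.1 -24. ]
rail [158.3 270.7] top-frame [-25.7   0.5] scenepx [209.8 282.7] frame [-28.6  -4.3]
rail [163.8 260.1] top-frame [0.6 0.1] scenepx [210.1 274.8] frame [ 0.4 -4. ]
rail [169.2 249.8] top-frame [26.4 -0. ] scenepx [210.3 268. ] frame [26.6 -4. ]scr.py:5: RuntimeWarning: invalid value encountered in scalar divide
  return np.array([u0+(k*x).sum()/k.sum(),v0+(k*y).sum()/k.sum()])
Traceback (most recent call last):
  File "scr.py", line 7, in find
    p=dark(im,u,v,3); return dark(im,*p,2)
                             ~~~~^^^^^^^^^
  File "scr.py", line 3, in dark
    g=im.mean(2) if im.ndim==3 else im; u0,v0=int(round(u)),int(round(v))
                                                  ~~~~~^^^
ValueError: cannot convert float NaN to integer
```

```bash
python3 - <<'E'
from scr import *
C=np.load('scene.npy').astype(float); s=state()['tool_pos']; print(s)
for q in((220+318/4,170+197/4),(220+343/4,170+216/4)):
    b=find(C,*q);Y=onz('scene',*b,s[2]-.0036+.035);print('now',b.round(1),Y.round(4),'bias-removed',(Y+[.0016,.0036,0]).round(4),'minus tool mm',((Y+[.0016,.0036,0]-s)*1e3).round(1))
E
```

```text
[0.44733201 0.00795256 0.09111617]
now [299.4 218.4] [0.4452 0.0047 0.1225] bias-removed [0.4468 0.0083 0.1225] minus tool mm [-0.5  0.4 31.4]
now [305.5 224.6] [0.4137 0.0086 0.1225] bias-removed [0.4153 0.0122 0.1225] minus tool mm [-32.1   4.2  31.4]
```

```bash
python3 - <<'E'
from h import *
C=np.load('scene.npy'); s=state()['tool_pos']; k=14; u0,v0=285,205
I=cv2.resize(C[v0:v0+40,u0:u0+50],None,fx=k,fy=k,interpolation=cv2.INTER_CUBIC)
T=place(s[0]-.0034-.0016,s[1]-.0036,.013,s[2]-.0036)  # top right => scene bias applied
for p in (box(-.045,.045,-.02,.02,0,.03),box(-.032,.059,-.015,.015,.03,.035)):
    q=proj('scene',T(p)); q=np.round((q-[u0-.5,v0-.5])*k-.5).astype(np.int32)
    for i in range(8):
        for j in range(i):
            if bin(i^j).count('1')==1: cv2.line(I,tuple(map(int,q[i])),tuple(map(int,q[j])),(0,255,0),1)
for x in(-.026,0): 
    q=((proj('scene',T(np.array([[x,0,.035]])))[0]-[u0-.5,v0-.5])*k-.5).astype(int); cv2.circle(I,tuple(map(int,q)),4,(255,0,0),1); print(q)
cv2.imwrite('pics/z4.png',I[...,::-1])
E
```

```text
[305 266]
[219 200]
```

View pics/z4.png

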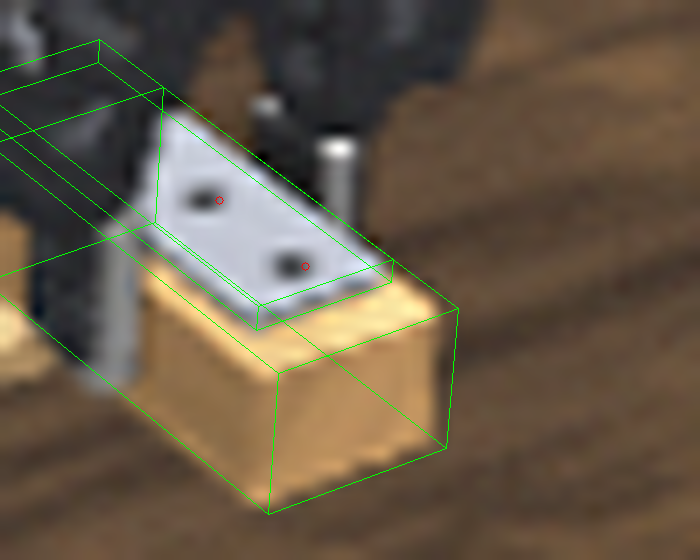

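The overlay on the held rail is about 14 crop px (1.0 px) too far right at the screws, which are at (205,199) and (290,266), and at the corners. So relative to the jamb the rail sits about (+1.7, +1.9) mm from dead reckoning. The corrected final TCP is (0.508, 0.0036, 0.0886). I go to a pre-entry pose first.

```bash
python3 go.py .475 .0036 .0886 .011
```

```text
t 5.95 pos [0.4473 0.008  0.0911] d [0.0345 0.0058 0.0033] r [-0.0005 -0.0022 -0.0009] F [ 0.9 -0.2 -2.3] w 0.454 62.3
```

```bash
python3 -m inch '[{"dx":0.008,"dy":0.006,"dz":0.003,"rx":0,"ry":-0.001,"rz":-0.001},{"dx":0.02,"dy":0.006,"dz":0.003,"rx":0,"ry":-0.001,"rz":-0.001},{"dx":0.03,"dy":0.006,"dz":0.003,"rx":0,"ry":-0.001,"rz":-0.001},{"dx":0.0345,"dy":0.006,"dz":0.003,"rx":0,"ry":-0.001,"rz":-0.001},{"dx":0.0345,"dy":0.006,"dz":0.003,"rx":0,"ry":-0.001,"rz":-0.001}]' >/dev/null;python3 -m inch '[{"dx":0,"dy":0,"dz":0,"rx":0,"ry":0,"rz":0},{"dx":0,"dy":0,"dz":0,"rx":0,"ry":0,"rz":0},{"dx":0,"dy":0,"dz":0,"rx":0,"ry":0,"rz":0}]' >/dev/null; python3 go.py .508 .0036 .0886 .011; python3 - <<'E'
from scr import *
s=state()['tool_pos'];ims=[optics.grab_frame('scene') for _ in range(4)];C=np.mean(ims,0);np.save('scene.npy',ims[0])
print(np.abs(ims[0].astype(float)-ims[1]).mean())
for x in(-.026,0):
    T=place(s[0]-.0034-.0016,s[1]-.0036,.011,s[2]-.0036)
    p=proj('scene',T(np.array([[x,0,.035]])))[0]-[1,.1]; b=find(C,*p); Y=onz('scene',*b,.12)
    print(p.round(1),b.round(1),Y.round(4))
for p in((263.5,193.6),(269.4,191.9)):
    try: b=find(C,*p);print('jamb',b.round(1),onz('scene',*b,.12).round(4))
    except Exception as e: print(e)
k=8
cv2.imwrite('pics/z5.png',cv2.resize(ims[0][180:240,240:320],None,fx=k,fy=k,interpolation=cv2.INTER_CUBIC)[...,::-1])
E
```

```text
t 6.75 pos [0.4748 0.0027 0.0889] d [ 0.0415 -0.0006  0.0005] r [-0.0004 -0.0013 -0.0006] F [-0.  -0.4 -2. ] w 0.46 62.3
1.7774716553287981
[300.6 218.7] [300.7 219.8] [0.4414 0.0034 0.12  ]
[294.7 214.2] [295.9 213.1] [ 0.4747 -0.0052  0.12  ]
jamb [263.5 193.6] [0.6086 0.0125 0.12  ]
jamb [271.6 193.8] [ 0.5961 -0.0065  0.12  ]
```

View pics/z5.png

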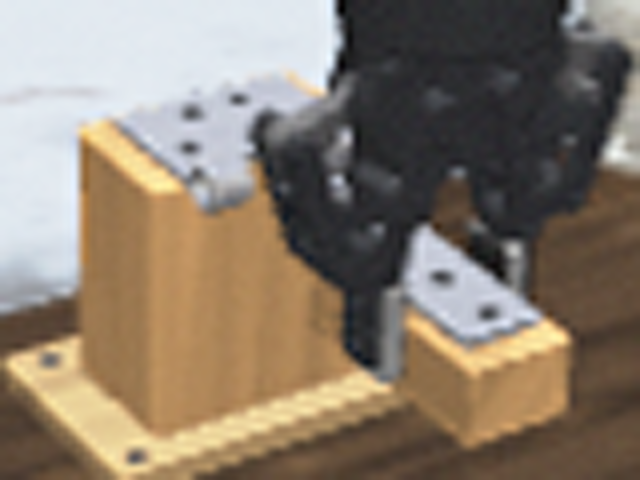

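The crop shows the rail screws at (443,277) and (488,313) and the jamb screws at (190,112), (239,98) and (190,148). The rail is level and clear of the jamb. I work out the relative offset from these points, all in the z = 0.12 plane.

```bash
python3 - <<'E'
from h import *
f=lambda x,y,z=.12: onz('scene',240+(x+.5)/8-.5,180+(y+.5)/8-.5,z)
z=.0889-.0036+.035
r=[f(443,277,z),f(488,313,z)]; j=[f(190,112),f(239,98),f(190,148)]
R=Ro.from_euler('z',.011).as_matrix()
ex=np.array([[45,9.8],[45,-9.8],[23.1,24]])
O=np.mean([(p-R@[a/1e3,b/1e3,0]) for p,(a,b) in zip(j,ex)],0)
for p,(a,b) in zip(j,ex): print('O',((p-R@[a/1e3,b/1e3,0])).round(4))
for p,x in zip(r,(0,-26)): print('rail origin in jamb frame mm',(R.T@(p-O)*1e3-[x,0,0]).round(1))
E
```

```text
O [0.5643 0.0026 0.12  ]
O [0.5642 0.0018 0.12  ]
O [0.5639 0.0022 0.12  ]
rail origin in jamb frame mm [-93.1  -0.6   0.3]
rail origin in jamb frame mm [-92.6  -0.    0.3]
```

The rail is 0.3 mm off laterally and 33.9 mm short. I advance straight in, gently.

```bash
python3 -m inch '[{"dx":0.008,"dy":0,"dz":0,"rx":0,"ry":-0.001,"rz":0},{"dx":0.018,"dy":-0.0004,"dz":0,"rx":0,"ry":-0.001,"rz":0},{"dx":0.028,"dy":-0.0004,"dz":0.0003,"rx":0,"ry":-0.001,"rz":0},{"dx":0.036,"dy":-0.0004,"dz":0.0003,"rx":0,"ry":-0.001,"rz":0},{"dx":0.042,"dy":-0.0004,"dz":0.0003,"rx":0,"ry":-0.001,"rz":0}]';python3 -m inch '[{"dx":0,"dy":0,"dz":0,"rx":0,"ry":0,"rz":0},{"dx":0,"dy":0,"dz":0,"rx":0,"ry":0,"rz":0},{"dx":0,"dy":0,"dz":0,"rx":0,"ry":0,"rz":0},{"dx":0,"dy":0,"dz":0,"rx":0,"ry":0,"rz":0},{"dx":0,"dy":0,"dz":0,"rx":0,"ry":0,"rz":0}]'; python3 go.py .5086 .0034 .0886 .011; python3 - <<'E'
from h import *
im=optics.grab_frame('scene');np.save('scene.npy',im);snap('top','dummy.png')
a=cv2.resize(im[170:235,230:310],None,fx=7,fy=7,interpolation=cv2.INTER_CUBIC)
b=cv2.resize(np.load('top.npy')[160:225,245:303],None,fx=4,fy=7*1,interpolation=cv2.INTER_CUBIC)
cv2.imwrite('pics/z6.png',np.hstack([a,b])[...,::-1]);print(a.shape,b.shape)
E
```

```text
time: 7.45
tool_pos: [0.5094, 0.0033, 0.0888]
tool_rot: [-0.0, 1.0, 0.005, 0.0]
contact_force: [0.2, -0.4, -1.7]
gripper_width: 0.458
grasp_force: 62.3
time: 7.95
tool_pos: [0.5084, 0.0034, 0.0888]
tool_rot: [-0.0, 1.0, 0.005, 0.0]
contact_force: [0.5, 0.2, -2.7]
gripper_width: 0.457
grasp_force: 62.3
t 7.95 pos [0.5084 0.0034 0.0888] d [ 0.0002 -0.      0.0003] r [-0.0004 -0.0003 -0.0007] F [ 0.5  0.2 -2.7] w 0.457 62.3
(455, 560, 3) (455, 232, 3)
```

View pics/z6.png

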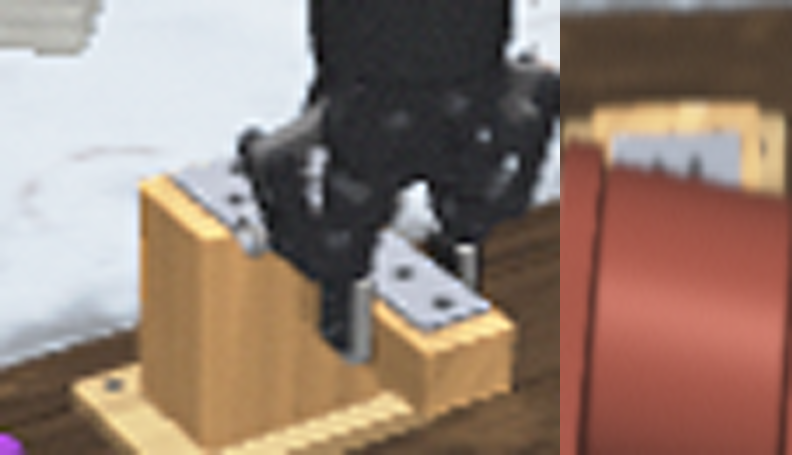

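The crop shows the rail level at the jamb, with its screws at (404,272) and (443,303). No contact force shows beyond the rail's own weight.

```bash
python3 - <<'E'
from h import *
f=lambda x,y,z: onz('scene',230+(x+.5)/7-.5,170+(y+.5)/7-.5,z)
R=Ro.from_euler('z',.011).as_matrix();O=np.array([.56413,.0022,.12])
for p,x in ((f(404,272,.1202),-59),(f(443,303,.1202),-85)): print((R.T@(p-O)*1e3-[x,0,0]).round(1))
E
```

```text
[ 0.7 -0.5  0.2]
[ 0.4 -0.   0.2]
```

The knuckle is within about 0.5 mm along x, 0.3 mm along y and 0.2 mm in height, with no contact. I hand the job in.

```bash
python3 -c "
from plant import ticket
print(ticket.job_done())"
```

```text
the job is handed in; nothing more can be done
None
```

I picked up the single-knuckle rail and handed the job in at about 8 s, with the rail held level in the air and its knuckle measured to within about 0.5 mm of the jamb gap's centre. No contact force showed beyond the rail's own weight. The knuckle itself was out of sight behind the gripper, so that figure comes from the screw positions. I got no verdict back.

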